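# Rock the jammed cork out of the upturned carafe

## Task

A cork has slipped into the glass carafe that stands mouth down on the wire draining stand, and lies jammed across the inside of its neck. Lift the carafe off the stand with the cork still in it, keep it mouth down over the low beaker without a handle, and rock it from side to side until the cork drops out into the beaker. Then put the carafe back on the stand, mouth down and upright, and let go; leave the beaker and everything else standing where they are.

Things in the scene. Friction and masses are not known exactly. Their poses are not given: they have to be found in the camera images.
- carafe: clear round glass carafe, 150 mm long, about 0.4 kg, upside down: origin at the centre of its mouth (lower end), z axis from the mouth to the closed base (up as it stands; yaw is of no account). Neck 33 mm outside, 26 mm inside, z = 0 to 42 mm; sloping shoulder z = 42 to 48 mm; body 64 mm in diameter, z = 48 to 146 mm, wall 3.5 mm
- carafe_grip (a point): point on the carafe's axis inside its body, 115 mm above the mouth and 35 mm below the closed base: the height at which to grasp the body from above
- cork: smooth cork with round ends, 44 mm long, 18 mm thick, 15 g; origin at its centre, x axis along it. Lies level in any direction across the shoulder inside the carafe, 53 mm above the mouth; stays if tilted under 0.2 rad. Tips end first into the neck after one or more brisk swings of 0.8 rad, sooner at 0.95, to either side along its own length; swings across it only roll it: watch and aim
- stand: wire draining stand, fixed: foot ring 107 mm across, four legs, round seat ring at the top; origin at the centre of its foot on the surface
- seat (a point): centre of the stand's seat ring, 75 mm above the surface. The ring is of 8 mm wire, 47 mm wide inside; the carafe's neck hangs through it and its shoulder rests on it. When seated the carafe's mouth lies 41 mm below this point
- beaker: low beaker without a handle, 80 mm across the rim, 58 mm high, wall 3 mm, about 0.15 kg, loose; origin at the centre of its underside, mouth up
- mug: bystander: mug with a handle, 92 mm across, 95 mm high, behind the work; origin under its centre
- tin: bystander: flat tin, 85 mm across, 37 mm high, behind the work; origin under its centre
- spice: bystander: spice jar, 45 mm across, 106 mm high, behind the work; origin under its centre
- spoon: bystander: teaspoon, 130 mm long, lying between stand and beaker; origin under its centre

How it is judged:
By the outcome, as a careful person would: the job done as asked, in the order asked, and still so for the second after the job is handed in, with the robot touching nothing.
It also fails if it takes over 72 s, if anything falls off the work surface, if the arm or the gripper's body presses on something with over 40 N, if the wrist force passes 120 N, or if a joint passes its speed limit or range.

## Robot

A 6-joint arm with a two-finger parallel gripper is mounted at the origin on a cart in front of the work surface, level with it; the furniture and walls round the work are solid. World frame = base frame: x ahead of the robot, y to its left, z up, the work surface at z = 0. Lengths are in m, angles in rad, forces in N, time in s.
With the tool pointing down it reaches from about 0.35 to 0.85 m from the base axis. Payload 8.1 kg.
Tool frame: the origin (TCP) lies on the centre line of the jaws, within the pads' length; the fingertips stand 17 mm ahead of it and the grasp point (between the pads) lies 2 mm behind it; z points along the fingers, y is the line along which they close (so a half turn about z gives the same grasp; the last joint's range is limited). The gripper opens to 93 mm and grips with 3 to 60 N. Pads are 15 mm wide; open, the fingers measure 128 mm over their backs; the gripper's body (75 mm by 188 mm) begins 65 mm behind the grasp point.
Start: joints at [1.157, 0.13, 1.488, -0, 1.523, -0.085], TCP at [0.194, 0.568, 0.236] pointing down, gripper open.
Joint ranges: [-2.96, 2.96], [-0.89, 2.26], [0.02, 2.5], [-1.34, 4.48], [0, 2.73], [-2.66, 2.66]. Speed limits (rad/s): [2.39, 2.39, 2.79, 3.14, 3.14, 3.14].

## Interface

Orientations are given as a rotation vector (axis times angle).
In Python, from plant import robot, optics, close_job, models gives the robot as it stands.
- The arm moves only by the shell command python3 -m inch 'ROWS' [OPENING] [FORCE]. ROWS is a JSON object of lists of equal length, an entry for each row: "travel": the shift along the tool's x, y, z in m, a list of three; "spin": the turn about the tool's z in rad. In form: {"travel": [[x, y, z], ...], "spin": [spin, ...]}. A call has 1 to 10 rows; each row is the pose to reach, as a shift and turn from the pose commanded when the call began, along the tool's axes at that moment; what a row does not reach only later rows make up. A row lasts 1/12 s, in which the tool goes at most 41.7 mm and 7.16 degrees, less where a joint would pass 70% of its speed; a pose out of reach is approached as far as the arm can. A call with a gripper value outside its range is refused whole. OPENING is the closure, from 0 (fully open) to 1 (shut), set as the call begins (- or left out, the last holds). The fingers move at their own pace and stop on an object; FORCE is the grip in N (left out, the last holds). Time passes only in rows, so rows that repeat a pose let the fingers close. It gives the time, the measured TCP pose, the force, the opening and the grip force at its end, in the units of the state.
- robot.read_state(): the state, without advancing time (a new reading comes with each control period).
- optics.read_camera(name): name is "side" or "top"; returns (picture, depth): 384x512x3 uint8, red, green, blue; 384x512 float32, m along the optical axis (not along the pixel's ray), 0 where there is no reading.
- optics.camera_info(name): a dict with "camera_matrix" (3x3 intrinsics, pixels), "view" (4x4, takes a point from world to camera coordinates). Camera axes: x right, y down, z forward; pixel columns grow to the right and rows downward; lengths in m; the calibration is good to about 2 mm. A picture is of the moment at which its call begins. camera_info takes no time and is no camera call.
- close_job(): hands the job in; it is judged then, once.
Trained networks look in the newest picture that a camera, given by its name, has taken for a name from the list of things; names that differ only in an ending like _2 or _b are one class to them, and where a whole thing is asked for, a point or a joint stands for the part that bears it (a point fixed in the world has none). Each returns a list of dicts, best first, with "p" (0 to 1); they miss things now and then, are a little off and sometimes report something else, mostly with a low value. They report only what shows in the picture. A call takes as long as a camera call.
- models.look_for(camera, name): "centre" ([x, y, z] in m, in world coordinates, good to about 4 mm: the middle of the surface that is visible of it).
- models.masks_of(camera, name): "region" (384x512 bool, what is visible of it).
The state is a dict: "t": time; "q": joint angles; "dq": joint speeds; "joint_torque": joint torques, N m; "tool_pos": TCP position; "orientation": TCP orientation; "force": force on the tool from outside, world axes, zero at the start; "wrist_torque": the same for the moment, N m; "opening": finger opening in m; "gripper_force": force on a finger pad.
Only numpy, scipy, OpenCV 4.12 (cv2) and the standard library are available. Lean on these libraries where they do the work, as an engineer would, in place of code of your own. Each camera call takes 0.05 s, during which the arm holds its last target. There are 200 camera calls.

## Working session

There is one attempt and no reset: what is moved stays moved. The work goes in short steps, Python scripts to look and compute and a shell command to move; the robot and the scene stay as the last step left them, time stands still between calls to the robot, and variables do not carry over. Pictures are saved under pics/ and viewed, at most 10 in all, crops included, and the job is handed in when it is done.

```bash
ls; mkdir -p pics
cat > h.py <<'E'
import numpy as np, cv2, sys
from plant import robot, optics, close_job, models
def info(c):
    i=optics.camera_info(c); return np.array(i["camera_matrix"]),np.array(i["view"])
def pix(c,p):
    K,V=info(c); q=V[:3,:3]@np.array(p)+V[:3,3]; u=K@q; return u[:2]/u[2]
def world(c,u,v,d):
    K,V=info(c); q=np.linalg.inv(K)@np.array([u,v,1.])*d; return V[:3,:3].T@(q-V[:3,3])
def ray(c,u,v):
    K,V=info(c); o=-V[:3,:3].T@V[:3,3]; d=V[:3,:3].T@np.linalg.inv(K)@np.array([u,v,1.]); return o,d/np.linalg.norm(d)
E
python3 - <<'E'
from h import *
np.set_printoptions(precision=4,suppress=True)
print(robot.read_state())
ims=[]
for c in ("side","top"):
    im,d=optics.read_camera(c); ims.append(im[:,:,::-1])
    K,V=info(c); print(c,K.tolist(),(-V[:3,:3].T@V[:3,3]),V[2,:3])
    for n in ("carafe","cork","stand","beaker","mug","tin","spice","spoon"):
        print(n,[(np.round(r["centre"],3).tolist(),round(r["p"],2)) for r in models.look_for(c,n)[:2]])
cv2.imwrite("pics/a.png",cv2.resize(np.vstack(ims),(400,600)) if 0 else ims[0]); cv2.imwrite("pics/b.png",ims[1])
E
python3 -m inch --help | head -40
```

```text
pics
{'t': 0.0, 'q': array([ 1.1566,  0.1311,  1.4893,  0.    ,  1.523 , -0.0854]), 'dq': array([-0.0017,  0.0001,  0.0024,  0.0003,  0.0014,  0.0004]), 'joint_torque': array([ -0.0002, -55.9889, -49.1727,   0.0767,   0.0364,  -0.0002]), 'tool_pos': array([0.1935, 0.5674, 0.2346]), 'orientation': array([-0.5141, -3.0988,  0.0028]), 'force': array([-0.4468, -0.9587,  0.4334]), 'wrist_torque': array([-0.0302,  0.0339, -0.0275]), 'gripper_force': 0.0, 'opening': 0.09282760548337397}
side [[483.49964435592887, 0.0, 254.2310757593868], [0.0, 483.49964435592887, 193.95177713243237], [0.0, 0.0, 1.0]] [0.3007 0.7884 0.42  ] [ 0.3346 -0.8857 -0.322 ]
carafe [([0.488, 0.142, 0.133], 0.59)]
cork [([0.489, 0.139, 0.134], 0.27)]
stand [([0.488, 0.14, 0.016], 0.74)]
beaker [([0.479, -0.124, 0.042], 0.73)]
mug [([0.66, 0.226, 0.069], 0.78)]
tin [([0.688, 0.011, 0.035], 0.62)]
spice [([0.698, -0.174, 0.063], 0.94)]
spoon [([0.485, -0.007, 0.006], 0.41)]
top [[380.7444302904549, 0.0, 256.2166984941458], [0.0, 380.7444302904549, 191.50892368076742], [0.0, 0.0, 1.0]] [0.4608 0.0014 0.9587] [ 0.1469  0.0255 -0.9888]
carafe [([0.498, 0.11, 0.18], 0.98), ([0.55, -0.002, 0.004], 0.75)]
cork [([0.487, 0.096, 0.009], 0.75), ([0.551, -0.002, 0.006], 0.68)]
stand [([0.486, 0.092, 0.01], 0.74)]
beaker [([0.489, -0.155, 0.003], 0.96), ([0.704, -0.01, 0.04], 0.49)]
mug [([0.681, 0.204, 0.048], 0.77)]
tin [([0.702, -0.008, 0.042], 0.8)]
spice [([0.701, -0.189, 0.108], 0.69)]
spoon [([0.548, -0.003, 0.009], 0.73), ([0.705, -0.011, 0.041], 0.34)]invalid input: not JSON, or not a number
```

View pics/a.png

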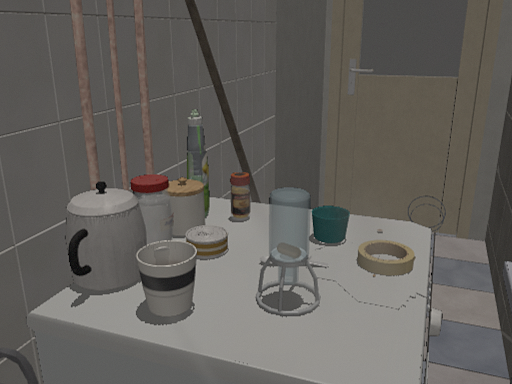

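View pics/b.png

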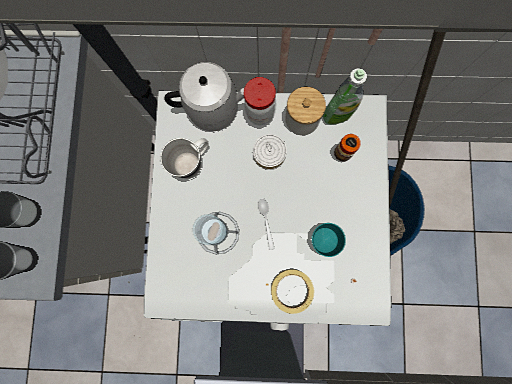

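```bash
cat > m.py <<'E'
from h import *
np.set_printoptions(precision=4,suppress=True)
from scipy.optimize import least_squares
def pts(c,name,d,erode=0):
    r=models.masks_of(c,name)
    if not r: return None,None
    m=np.array(r[0]["region"]).astype(np.uint8)
    K,V=info(c); v,u=np.nonzero((m>0)&(d>0)); z=d[v,u]
    q=np.linalg.inv(K)@np.vstack([u,v,np.ones_like(u)])*z
    return m,(V[:3,:3].T@(q-V[:3,3:4])).T
def circ(p):
    f=lambda x:np.hypot(p[:,0]-x[0],p[:,1]-x[1])-x[2]
    s=least_squares(f,[*p[:,:2].mean(0),.04],loss="soft_l1",f_scale=.002); return s.x,np.abs(s.fun).mean()
E
python3 - <<'E'
from m import *
for c in ("top","side"):
    im,d=optics.read_camera(c)
    for n,bands in (("carafe",[(.05,.14),(.14,.178),(.18,.2)]),("stand",[(.0,.02),(.062,.09)]),("beaker",[(.01,.045),(.045,.07)]),("cork",[(.07,.12)])):
        m,P=pts(c,n,d)
        if P is None: print(c,n,None); continue
        v,u=np.nonzero(m); print(c,n,"px",u.min(),u.max(),v.min(),v.max(),"N",len(P),"z pct",np.percentile(P[:,2],[2,25,50,75,98]))
        for a,b in bands:
            B=P[(P[:,2]>a)&(P[:,2]<b)]
            if len(B)>15: print("   ",a,b,len(B),circ(B),B.mean(0))
        if n=="cork":
            cc,e,R=cv2.PCACompute2(np.c_[u,v].astype(np.float32),None); print("   pca",cc,e.ravel()[:2],R.ravel())
E
```

```text
top carafe px 193 227 214 244 N 827 z pct [0.1119 0.1815 0.1831 0.1842 0.1863]
    0.05 0.14 52 (array([0.4968, 0.1187, 0.0316]), np.float64(0.0001293352354006109)) [0.4885 0.0921 0.1188]
    0.14 0.178 54 (array([0.4969, 0.1189, 0.0316]), np.float64(0.0002172622458590966)) [0.4871 0.0938 0.162 ]
    0.18 0.2 691 (array([0.4966, 0.1182, 0.0212]), np.float64(0.005941442554607019)) [0.4966 0.1182 0.1835]
top stand px 200 238 211 253 N 313 z pct [-0.0022  0.0046  0.0066  0.0089  0.0666]
    0.0 0.02 234 (array([0.4968, 0.1187, 0.0493]), np.float64(0.0017972540217566157)) [0.4918 0.1016 0.0062]
top beaker px 312 345 223 256 N 917 z pct [0.0003 0.0037 0.0062 0.0408 0.0594]
    0.01 0.045 179 (array([ 0.4861, -0.1479,  0.0336]), np.float64(0.0009711702450450477)) [ 0.4894 -0.1655  0.0282]
    0.045 0.07 205 (array([ 0.486 , -0.1473,  0.0375]), np.float64(0.0010519014617285528)) [ 0.4864 -0.1562  0.0547]
top cork None
side carafe px 268 311 187 284 N 3306 z pct [0.0363 0.1028 0.1362 0.1683 0.186 ]
    0.05 0.14 1552 (array([0.497 , 0.1157, 0.0315]), np.float64(0.0021414945463744516)) [0.489
[... 165 characters left out ...]
2 , 0.0227]), np.float64(0.005244826761088878)) [0.494  0.1244 0.1846]
side stand px 256 320 256 314 N 1085 z pct [0.0037 0.0077 0.0211 0.0626 0.0807]
    0.0 0.02 533 (array([0.4957, 0.1183, 0.0489]), np.float64(0.0015923783596534361)) [0.4949 0.133  0.008 ]
    0.062 0.09 275 (array([0.4972, 0.1139, 0.0324]), np.float64(0.0018830568199756255)) [0.4903 0.1365 0.075 ]
side beaker px 312 349 205 242 N 1204 z pct [0.0049 0.0262 0.0417 0.052  0.0602]
    0.01 0.045 612 (array([ 0.4855, -0.1511,  0.0353]), np.float64(0.0013581671628085873)) [ 0.4822 -0.1349  0.0302]
    0.045 0.07 512 (array([ 0.4856, -0.1501,  0.0374]), np.float64(0.0012717266478918334)) [ 0.4855 -0.1506  0.0532]
side cork None
```

```bash
python3 -m inch '{"travel": [[0,0,-0.4],[0,0,-0.4],[0,0,-0.4],[0,0,-0.4],[0,0,-0.4],[0,0,-0.4],[0,0,-0.4],[0,0,-0.4],[0,0,-0.4],[0,0,-0.4]], "spin": [0,0,0,0,0,0,0,0,0,0]}' 0
python3 - <<'E'
from m import *
from scipy.spatial.transform import Rotation as R
s=robot.read_state(); print(s["t"],s["q"],s["tool_pos"]);print(R.from_rotvec(s["orientation"]).as_matrix())
im,d=optics.read_camera("top"); im2,d2=optics.read_camera("side")
a=cv2.resize(im[200:260,180:260,::-1],None,fx=5,fy=5,interpolation=cv2.INTER_CUBIC)
b=cv2.resize(im2[180:300,250:330,::-1],None,fx=5,fy=5,interpolation=cv2.INTER_CUBIC)
a=cv2.copyMakeBorder(a,0,300,0,0,cv2.BORDER_CONSTANT); cv2.imwrite("pics/c.png",np.hstack([a,b]))
for c in("side","top"): print(pix(c,[.4968,.118,.087]),pix(c,[.5068,.118,.087]),pix(c,[.4968,.128,.087]))
E
```

```text
t: 2.23
tool_pos: [0.1934, 0.5673, 0.6345]
orientation: [0.514, 3.098, 0.007]
force: [0.2, 0.7, 1.1]
opening: 0.0928
gripper_force: 0.0
2.2333 [ 1.1566  0.4381  0.3592  0.      2.3399 -0.0854] [0.1934 0.5673 0.6345]
[[-0.9464  0.3229  0.0018]
 [ 0.3229  0.9464  0.0041]
 [-0.0004  0.0044 -1.    ]]
[288.1064 251.2541] [282.0822 250.3087] [286.2531 253.8529]
[213.8517 230.9096] [214.0506 226.5247] [209.4932 230.7855]
```

View pics/c.png

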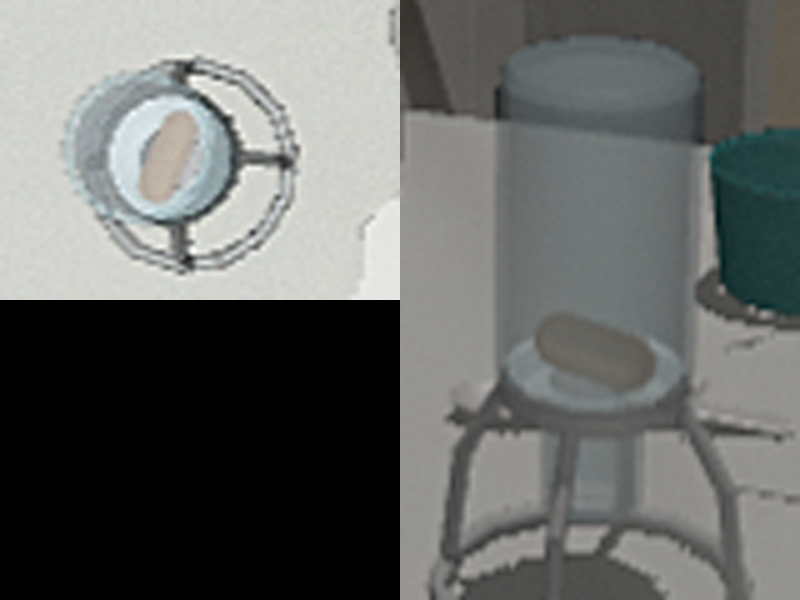

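```bash
python3 -m inch '{"travel": [[0,0,-0.3],[0,0,-0.3],[0,0,-0.3],[0,0,-0.3],[0,0,-0.3],[0,0,-0.3]], "spin": [0,0,0,0,0,0]}' 0
python3 -c '
from h import *
s=robot.read_state(); print(s["q"])'
python3 -m inch '{"travel": [[0,0,0.04]], "spin": [0]}' 0
python3 -c '
from m import *
from scipy.spatial.transform import Rotation as R
s=robot.read_state(); print(s["q"],R.from_rotvec(s["orientation"]).as_matrix())'
```

```text
t: 2.83
tool_pos: [0.1707, 0.5006, 0.7234]
orientation: [0.513, 3.094, 0.04]
force: [0.2, -0.1, 0.2]
opening: 0.0934
gripper_force: 0.0
[ 1.14361926  0.51239293  0.02467067  0.00418216  2.5786531  -0.09489838]
t: 2.92
tool_pos: [0.1713, 0.5017, 0.7172]
orientation: [0.513, 3.091, 0.058]
force: [-0.8, 0.2, 3.2]
opening: 0.0931
gripper_force: 0.0
[ 1.1435  0.4239  0.1735  0.0038  2.5067 -0.0953] [[-0.9464  0.3227  0.0135]
 [ 0.323   0.9458  0.0351]
 [-0.0014  0.0375 -0.9993]]
```

```bash
cat > st.py <<'E'
from m import *
from scipy.spatial.transform import Rotation as R
s=robot.read_state(); M=R.from_rotvec(s["orientation"]).as_matrix(); print(s["t"],s["tool_pos"],"q",s["q"],"\nz",M[:,2],"x",M[:,0], "tilt",np.arccos(-M[2,2]))
E
python3 -m inch '{"travel": [[0,0,0.04],[0,0,0.08],[0,0,0.12],[0,0,0.12]], "spin": [0,0,0,0]}' 0 |head -2; python3 st.py
```

```text
t: 3.25
tool_pos: [0.1731, 0.5066, 0.598]
3.25 [0.1731 0.5066 0.598 ] q [ 1.1442  0.1016  0.8458  0.0027  2.1661 -0.0962] 
z [ 0.0095  0.0265 -0.9996] x [-0.9464  0.3229 -0.0005] tilt 0.02812643678481872
```

```bash
python3 -m inch '{"travel": [[-0.03,0.4,0],[-0.03,0.4,0],[-0.03,0.4,0],[-0.03,0.4,0],[-0.03,0.4,0],[-0.03,0.4,0]], "spin": [0,0,0,0,0,0]}' 0 |head -2; python3 st.py
```

```text
t: 3.75
tool_pos: [0.2426, 0.6644, 0.5694]
3.75 [0.2426 0.6644 0.5694] q [ 1.1462  0.7661  0.0244  0.0054  2.3154 -0.0921] 
z [ 0.0111  0.0341 -0.9994] x [-0.9464  0.3229  0.0005] tilt 0.035915355067879524
```

```bash
python3 -m inch '{"travel": [[-0.03,0.4,0]], "spin": [0]}' 0 |sed -n 2,3p
python3 -m inch '{"travel": [[-0.03,0.4,0]], "spin": [0]}' 0 |sed -n 2,3p
python3 -m inch '{"travel": [[0,0.04,0]], "spin": [0]}' 0 |sed -n 2,3p
python3 -m inch '{"travel": [[0,0,-0.4]], "spin": [0]}' 0 |sed -n 2,3p
python3 -m inch '{"travel": [[0,0,-0.4]], "spin": [0]}' 0 |sed -n 2,3p
 python3 st.py
```

```text
tool_pos: [0.2523, 0.6841, 0.5549]
orientation: [0.512, 3.088, 0.094]
tool_pos: [0.2611, 0.7023, 0.5429]
orientation: [0.511, 3.081, 0.135]
tool_pos: [0.2671, 0.7201, 0.5312]
orientation: [0.511, 3.074, 0.171]
tool_pos: [0.262, 0.707, 0.5446]
orientation: [0.511, 3.078, 0.161]
tool_pos: [0.254, 0.6856, 0.5828]
orientation: [0.51, 3.07, 0.199]
4.1667 [0.254  0.6856 0.5828] q [ 1.1403  0.746   0.0317  0.0146  2.2348 -0.0917] 
z [ 0.0433  0.1217 -0.9916] x [-0.9463  0.3233 -0.0016] tilt 0.1295392515847193
```

```bash
python3 -m inch '{"travel": [[0,0.3,-0.25]], "spin": [0]}' 0 |sed -n 2,3p
python3 -m inch '{"travel": [[0,0.3,-0.25]], "spin": [0]}' 0 |sed -n 3p
python3 -m inch '{"travel": [[0,0.3,-0.25]], "spin": [0]}' 0 |sed -n 3p
python3 -m inch '{"travel": [[0,0.3,-0.2]], "spin": [0]}' 0 |sed -n 3p
python3 -m inch '{"travel": [[0,0.3,-0.2]], "spin": [0]}' 0 |sed -n 3p
python3 -m inch '{"travel": [[0,0.3,-0.2]], "spin": [0]}' 0 |sed -n 3p
python3 -m inch '{"travel": [[0,0.3,-0.2]], "spin": [0]}' 0 |sed -n 3p
python3 -m inch '{"travel": [[0,0.3,-0.15]], "spin": [0]}' 0 |sed -n 3p
python3 -m inch '{"travel": [[0,0.3,-0.15]], "spin": [0]}' 0 |sed -n 3p
python3 -m inch '{"travel": [[0,0.3,-0.15]], "spin": [0]}' 0 |sed -n 3p
python3 st.py
```

```text
tool_pos: [0.2526, 0.685, 0.605]
orientation: [0.507, 3.055, 0.27]
orientation: [0.505, 3.046, 0.313]
orientation: [0.504, 3.038, 0.349]
orientation: [0.502, 3.028, 0.39]
orientation: [0.501, 3.018, 0.43]
orientation: [0.499, 3.007, 0.47]
orientation: [0.497, 2.995, 0.512]
orientation: [0.495, 2.982, 0.558]
orientation: [0.492, 2.969, 0.6]
orientation: [0.49, 2.955, 0.641]
5.0 [0.2627 0.7312 0.6707] q [ 1.1451  0.662   0.0237  0.0356  2.0278 -0.0743] 
z [ 0.1422  0.3909 -0.9094] x [-0.9458  0.3246 -0.0083] tilt 0.428966118253438
```

```bash
python3 -m inch '{"travel": [[0,0.3,-0.12]], "spin": [0]}' 0 |sed -n 3p
python3 -m inch '{"travel": [[0,0.3,-0.12]], "spin": [0]}' 0 |sed -n 3p
python3 -m inch '{"travel": [[0,0.3,-0.12]], "spin": [0]}' 0 |sed -n 3p
python3 -m inch '{"travel": [[0,0.3,-0.1]], "spin": [0]}' 0 |sed -n 3p
python3 -m inch '{"travel": [[0,0.3,-0.1]], "spin": [0]}' 0 |sed -n 3p
python3 -m inch '{"travel": [[0,0.3,-0.1]], "spin": [0]}' 0 |sed -n 3p
python3 -m inch '{"travel": [[0,0.3,-0.08]], "spin": [0]}' 0 |sed -n 3p
python3 -m inch '{"travel": [[0,0.3,-0.08]], "spin": [0]}' 0 |sed -n 3p
python3 -m inch '{"travel": [[0,0.3,-0.08]], "spin": [0]}' 0 |sed -n 3p
python3 -m inch '{"travel": [[0,0.3,-0.05]], "spin": [0]}' 0 |sed -n 3p
python3 -m inch '{"travel": [[0,0.3,-0.05]], "spin": [0]}' 0 |sed -n 3p
python3 -m inch '{"travel": [[0,0.3,-0.05]], "spin": [0]}' 0 |sed -n 3p
python3 -m inch '{"travel": [[0,0.3,-0.05]], "spin": [0]}' 0 |sed -n 3p
python3 -m inch '{"travel": [[0,0.3,-0.02]], "spin": [0]}' 0 |sed -n 3p
python3 -m inch '{"travel": [[0,0.3,-0.02]], "spin": [0]}' 0 |sed -n 3p
python3 -m inch '{"travel": [[0,0.3,0]], "spin": [0]}' 0 |sed -n 3p
python3 st.py
```

```text
orientation: [0.488, 2.94, 0.685]
orientation: [0.485, 2.925, 0.727]
orientation: [0.483, 2.91, 0.768]
orientation: [0.48, 2.893, 0.812]
orientation: [0.477, 2.876, 0.853]
orientation: [0.474, 2.859, 0.894]
orientation: [0.471, 2.84, 0.937]
orientation: [0.468, 2.821, 0.978]
orientation: [0.464, 2.802, 1.019]
orientation: [0.461, 2.781, 1.062]
orientation: [0.457, 2.761, 1.101]
orientation: [0.454, 2.74, 1.14]
orientation: [0.45, 2.719, 1.18]
orientation: [0.446, 2.695, 1.222]
orientation: [0.442, 2.673, 1.26]
orientation: [0.438, 2.649, 1.299]
6.3333 [0.288  0.8266 0.8111] q [ 1.1527  0.6087  0.023   0.0588  1.5969 -0.0601] 
z [ 0.267   0.7457 -0.6104] x [-0.9447  0.3277 -0.0129] tilt 0.914219966247698
```

```bash
python3 -m inch '{"travel": [[0,0.3,0]], "spin": [0]}' 0 |sed -n 3p
python3 -m inch '{"travel": [[0,0.3,0]], "spin": [0]}' 0 |sed -n 3p
python3 -m inch '{"travel": [[0,0.3,0]], "spin": [0]}' 0 |sed -n 3p
python3 -m inch '{"travel": [[0,0.3,0.03]], "spin": [0]}' 0 |sed -n 3p
python3 -m inch '{"travel": [[0,0.3,0.03]], "spin": [0]}' 0 |sed -n 3p
python3 -m inch '{"travel": [[0,0.3,0.03]], "spin": [0]}' 0 |sed -n 3p
python3 st.py
cat > ik.py <<'E'
from m import *
from scipy.spatial.transform import Rotation as R
S=[([1.1566,.1311,1.4893,0,1.523,-.0854],[.1935,.5674,.2346]),([1.1566,.4381,.3592,0,2.3399,-.0854],[.1934,.5673,.6345]),
([1.1435,.4239,.1735,.0038,2.5067,-.0953],[.1713,.5017,.7172]),([1.1442,.1016,.8458,.0027,2.1661,-.0962],[.1731,.5066,.598]),
([1.1462,.7661,.0244,.0054,2.3154,-.0921],[.2426,.6644,.5694]),([1.1403,.746,.0317,.0146,2.2348,-.0917],[.254,.6856,.5828]),
([1.1451,.662,.0237,.0356,2.0278,-.0743],[.2627,.7312,.6707]),([1.1527,.6087,.023,.0588,1.5969,-.0601],[.288,.8266,.8111])]
LO=np.array([-2.96,-.89,.02,-1.34,0,-2.66]);HI=np.array([2.96,2.26,2.5,4.48,2.73,2.66])
def fk(q,k):
    h,L1,e,L2,L3,a=k; A=R.from_euler("z",q[0])
    p=A.apply([a,0,h]); B=A*R.from_euler("y",q[1]); p=p+B.apply([0,0,L1]); C=B*R.from_euler("y",q[2]); p=p+C.apply([e,0,L2])
    D=C*R.from_euler("z",q[3])*R.from_euler("y",q[4]); p=p+D.apply([0,0,L3]); return p,D*R.from_euler("z",q[5]+np.pi/2)
s=robot.read_state(); S.append((s["q"],s["tool_pos"]))
fit=least_squares(lambda k:np.concatenate([fk(q,k)[0]-p for q,p in S]),[.35,.4,0,.4,.25,0]); k=fit.x
def solve(p,Rt,q0):
    f=lambda q:np.r_[(fk(q,k)[0]-p)*5,(Rt.inv()*fk(q,k)[1]).as_rotvec()]
    r=least_squares(f,np.clip(q0,LO+.01,HI-.01),bounds=(LO,HI)); return r.x,np.abs(r.fun).max()
E
python3 - <<'E'
from ik import *
print("k",k,"res",np.abs(fit.fun).max()); q=s["q"]; Rn=R.from_rotvec(s["orientation"]); print("ori err",(Rn.inv()*fk(q,k)[1]).as_rotvec())
off=.002
for sp in (1.5708,-1.5708):
    qq=q+np.r_[0,0,.8,0,0,sp]
    for nm,g in (("carafe",[.4968,.118,.149]),("beaker",[.486,-.149,.20]),("beaker+",[.486,-.149,.3])):
        for ph in (0,.6,1.1,-.6,-1.1):
            Rt=Rn*R.from_euler("z",sp+ph); p=np.array(g)+Rn.as_matrix()[:,2]*off
            best=min((solve(p,Rt,x) for x in (qq,q+np.r_[-1.2,-.5,1.8,0,0,sp+ph],q+np.r_[-1.5,-.3,1.5,1,0,sp+ph],q+np.r_[-1.2,-.5,1.5,-1,0,sp+ph])),key=lambda t:t[1])
            print(round(sp,1),nm,ph,best[0],round(best[1],4))
            if ph==0 and nm=="carafe": qq=best[0]
E
```

```text
orientation: [0.434, 2.626, 1.337]
orientation: [0.43, 2.603, 1.374]
orientation: [0.426, 2.578, 1.411]
orientation: [0.421, 2.551, 1.451]
orientation: [0.417, 2.526, 1.486]
orientation: [0.412, 2.501, 1.521]
6.8333 [0.2964 0.8568 0.869 ] q [ 1.1552  0.6033  0.0236  0.0662  1.4211 -0.0589] 
z [ 0.2981  0.8375 -0.458 ] x [-0.9443  0.3288 -0.0135] tilt 1.0950541846356614
k [0.3235 0.3677 0.0571 0.5535 0.3689 0.0013] res 0.04812016207889286
ori err [0. 0. 0.]
1.6 carafe 0 [-0.4544  0.0479  2.1565  1.1195  1.3788 -0.6318] 0.0
1.6 carafe 0.6 [-0.4544  0.0479  2.1565  1.1195  1.3788 -0.0318] 0.0
1.6 carafe 1.1 [-0.4544  0.0479  2.1565  1.1195  1.3788  0.4682] 0.0
1.6 carafe -0.6 [-0.4544  0.0479  2.1565  1.1195  1.3788 -1.2318] 0.0
1.6 carafe -1.1 [-0.4544  0.0479  2.1565  1.1195  1.3788 -1.7318] 0.0
1.6 beaker 0 [-0.8807  0.3409  1.7007  0.8924  1.7708 -0.6905] 0.0
1.6 beaker 0.6 [-0.8807  0.3409  1.7007  0.8924  1.7708 -0.0905] 0.0
1.6 beaker 1.1 [-0.8807  0.3409  1.7007  0.8924  1.7708  0.4095] 0.0
1.6 beaker -0.6 [-0.8807  0.3409  1.7007  0.8924  1.7708 -1.2905] 0.0
1.6 beaker -1.1 [-0
[... 796 characters left out ...]
 1.9483  0.4968  1.3594 -2.66  ] 0.6509
-1.6 beaker 0.6 [-0.7725  0.2259  1.668   0.7694  1.717  -2.66  ] 0.4244
-1.6 beaker 1.1 [-0.8681  0.3319  1.6907  0.8781  1.7693 -2.66  ] 0.0546
-1.6 beaker -0.6 [-0.1177 -0.89    2.5    -0.0338  0.8132 -2.66  ] 1.0145
-1.6 beaker -1.1 [ 0.0496 -0.735   2.5    -0.4661  0.6295 -2.66  ] 1.2474
-1.6 beaker+ 0 [-0.6566 -0.124   1.7126  0.6604  1.6572 -2.66  ] 0.7227
-1.6 beaker+ 0.6 [-0.8122  0.1552  1.6056  0.8557  1.8577 -2.66  ] 0.3361
-1.6 beaker+ 1.1 [-0.8807  0.2111  1.6535  0.9288  1.8795 -2.5877] 0.0
-1.6 beaker+ -0.6 [-0.1733 -0.89    2.3072  0.0691  1.0229 -2.66  ] 0.9522
-1.6 beaker+ -1.1 [ 0.0606 -0.89    2.4517 -0.4088  0.7424 -2.66  ] 1.2493
```

```bash
cat > go.py <<'E'
import sys
from st import *
# go.py x y z [x y z]: travel in present tool axes to world points
a=np.array(list(map(float,sys.argv[1:]))).reshape(-1,3)
for p in a: print("to",p,"travel",np.round((p-s["tool_pos"])@M,4),"dist",np.linalg.norm(p-s["tool_pos"]))
E
python3 go.py .4 .45 .6 .459 .011 .35
```

```text
6.8333 [0.2964 0.8568 0.869 ] q [ 1.1552  0.6033  0.0236  0.0662  1.4211 -0.0589] 
z [ 0.2981  0.8375 -0.458 ] x [-0.9443  0.3288 -0.0135] tilt 1.0950541846356614
to [0.4  0.45 0.6 ] travel [-0.2279 -0.4022 -0.1866] dist 0.4985499966231968
to [0.459 0.011 0.35 ] travel [-0.4246 -0.8079 -0.4221] dist 1.0055445556945373
```

```bash
python3 -m inch '{"travel": [[-0.228,-0.402,-0.187],[-0.228,-0.402,-0.187],[-0.228,-0.402,-0.187],[-0.228,-0.402,-0.187],[-0.228,-0.402,-0.187],[-0.228,-0.402,-0.187],[-0.228,-0.402,-0.187],[-0.228,-0.402,-0.187],[-0.228,-0.402,-0.187],[-0.228,-0.402,-0.187]], "spin": [1.56,1.56,1.56,1.56,1.56,1.56,1.56,1.56,1.56,1.56]}' 0 |head -3; python3 go.py .459 .011 .35
```

```text
t: 7.67
tool_pos: [0.3653, 0.5878, 0.6948]
orientation: [-1.502, -1.912, -1.405]
7.6667 [0.3653 0.5878 0.6948] q [ 0.7034 -0.3835  1.4769  0.5307  1.0788  0.4599] 
z [ 0.2978  0.8375 -0.4581] x [-0.3885  0.5447  0.7432] tilt 1.0948893543673066
to [0.459 0.011 0.35 ] travel [-0.6068 -0.0614 -0.2972] dist 0.6785223628675073
```

```bash
python3 -m inch '{"travel": [[-0.607,-0.061,-0.297],[-0.607,-0.061,-0.297],[-0.607,-0.061,-0.297],[-0.607,-0.061,-0.297],[-0.607,-0.061,-0.297],[-0.607,-0.061,-0.297],[-0.607,-0.061,-0.297],[-0.607,-0.061,-0.297],[-0.607,-0.061,-0.297],[-0.607,-0.061,-0.297]], "spin": [0.56,0.56,0.56,0.56,0.56,0.56,0.56,0.56,0.56,0.56]}' 0 |head -3; python3 go.py .459 .011 .35
```

```text
t: 8.5
tool_pos: [0.4254, 0.2329, 0.4848]
orientation: [-1.841, -1.336, -1.144]
8.5 [0.4254 0.2329 0.4848] q [-0.3712 -0.6875  2.063   1.1057  1.6838  0.1328] 
z [ 0.2996  0.8363 -0.4591] x [0.1274 0.4418 0.888 ] tilt 1.0938386586222386
to [0.459 0.011 0.35 ] travel [-0.2135  0.1003 -0.1136] dist 0.26180155120418075
```

```bash
python3 -m inch '{"travel": [[-0.2135,0.1,-0.1136],[-0.2135,0.1,-0.1136],[-0.2135,0.1,-0.1136],[-0.2135,0.1,-0.1136],[-0.2135,0.1,-0.1136],[-0.2135,0.1,-0.1136],[-0.2135,0.1,-0.1136],[-0.2135,0.1,-0.1136]], "spin": [0.03,0.03,0.03,0.03,0.03,0.03,0.03,0.03]}' 0 |head -3; python3 go.py .459 .011 .208 .4974 .1197 .148
python3 - <<'E'
from m import *
im,d=optics.read_camera("side"); cv2.imwrite("pics/d.png",im[:,:,::-1])
E
```

```text
t: 9.17
tool_pos: [0.4591, 0.0106, 0.3477]
orientation: [-1.858, -1.297, -1.124]
9.1667 [0.4591 0.0106 0.3477] q [-0.804  -0.2141  1.9757  0.9867  1.8761 -0.3886] 
z [ 0.299   0.8364 -0.4594] x [0.1628 0.4296 0.8882] tilt 1.0935156470212584
to [0.459 0.011 0.208] travel [-0.124   0.0008  0.0645] dist 0.1397215695311978
to [0.4974 0.1197 0.148 ] travel [-0.1243  0.0004  0.1944] dist 0.2307733278970114
```

View pics/d.png

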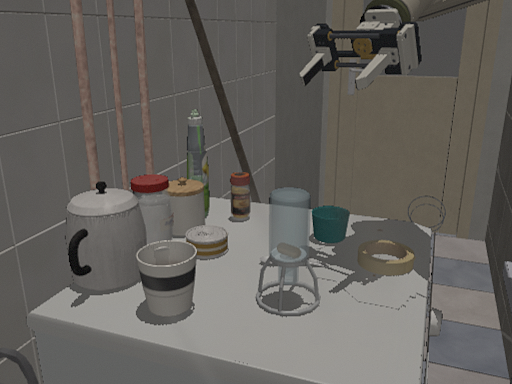

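```bash
python3 -m inch '{"travel": [[-0.04,0,0.02],[-0.08,0,0.04],[-0.124,0,0.0645],[-0.124,0,0.0645],[-0.124,0,0.095],[-0.124,0,0.125],[-0.124,0,0.15],[-0.124,0,0.17],[-0.124,0,0.185],[-0.124,0.0004,0.1944]], "spin": [0,0,0,0,0,0,0,0,0,0]}' 0; python3 -m inch '{"travel": [[0,0,0]], "spin": [0]}' 0 |head -5;  python3 go.py .4974 .1197 .148
```

```text
t: 10.05
tool_pos: [0.4973, 0.1241, 0.1512]
orientation: [-1.853, -1.307, -1.125]
force: [-0.4, -0.4, 0.6]
opening: 0.0933
gripper_force: 0.0
t: 10.13
tool_pos: [0.4971, 0.1238, 0.151]
orientation: [-1.853, -1.307, -1.124]
force: [-0.3, -1.0, -0.4]
opening: 0.0933
10.1333 [0.4971 0.1238 0.151 ] q [-0.547   0.0278  2.1594  1.0647  1.4541 -0.6341] 
z [ 0.2953  0.8373 -0.4602] x [0.1559 0.433  0.8878] tilt 1.092599209266841
to [0.4974 0.1197 0.148 ] travel [-0.0044  0.0017 -0.002 ] dist 0.0051197493304045195
```

```bash
python3 -m inch '{"travel": [[-0.0044,0.0017,-0.002],[-0.0044,0.0017,-0.002]], "spin": [0,0]}' 0 |sed -n 2p;  python3 -m inch '{"travel": [[0,0,0],[0,0,0],[0,0,0],[0,0,0],[0,0,0],[0,0,0],[0,0,0],[0,0,0]], "spin": [0,0,0,0,0,0,0,0]}' 1 50;  python3 go.py .4974 .1197 .148 .4974 .1197 .27
```

```text
tool_pos: [0.498, 0.1168, 0.1482]
t: 10.97
tool_pos: [0.4976, 0.1176, 0.1477]
orientation: [-1.855, -1.304, -1.125]
force: [-0.5, -0.5, 0.1]
opening: 0.0621
gripper_force: 50.0
10.9667 [0.4976 0.1176 0.1477] q [-0.5591  0.0421  2.1528  1.0602  1.4575 -0.6439] 
z [ 0.2971  0.8367 -0.4601] x [0.1576 0.4323 0.8879] tilt 1.0927147261801604
to [0.4974 0.1197 0.148 ] travel [ 0.0011 -0.0009  0.0015] dist 0.0021105002345004754
to [0.4974 0.1197 0.27  ] travel [ 0.1095 -0.0013 -0.0546] dist 0.12232755727195446
```

```bash
python3 -m inch '{"travel": [[0.004,0,-0.002],[0.014,0,-0.007],[0.027,0,-0.014],[0.042,0,-0.022],[0.058,0,-0.03],[0.074,0,-0.038],[0.09,0,-0.047],[0.102,0,-0.053],[0.108,0,-0.056],[0.108,0,-0.056]], "spin": [0,0,0,0,0,0,0,0,0,0]}' ; python3 go.py .4976 .1176 .269
python3 - <<'E'
from m import *
im,d=optics.read_camera("side"); im2,_=optics.read_camera("top")
b=cv2.resize(im[80:280,230:390,::-1],None,fx=3,fy=3,interpolation=cv2.INTER_CUBIC)
a=cv2.resize(im2[180:280,180:260,::-1],None,fx=4,fy=6)[:600]
cv2.imwrite("pics/e.png",np.hstack([b,a]))
m,P=pts("side","carafe",d)
for lo in np.arange(.18,.3,.03):
    B=P[(P[:,2]>lo)&(P[:,2]<lo+.03)]
    if len(B)>30: print(lo,circ(B)[0])
print(np.percentile(P[:,2],[1,99]))
E
```

```text
t: 11.8
tool_pos: [0.4983, 0.1173, 0.2705]
orientation: [-1.855, -1.307, -1.126]
force: [0.2, -0.1, -3.1]
opening: 0.0622
gripper_force: 50.0
11.8 [0.4983 0.1173 0.2705] q [-0.5588 -0.1954  2.1081  1.0492  1.596  -0.4005] 
z [ 0.2977  0.8361 -0.4608] x [0.1557 0.4337 0.8875] tilt 1.091917244162615
to [0.4976 0.1176 0.269 ] travel [-0.0013 -0.0007  0.0007] dist 0.0016668001082225002
0.18 [0.4907 0.1384 0.013 ]
0.21 [0.4978 0.1157 0.0317]
0.24 [0.498  0.1152 0.032 ]
0.27 [0.4982 0.1147 0.0326]
[0.1593 0.3085]
```

View pics/e.png

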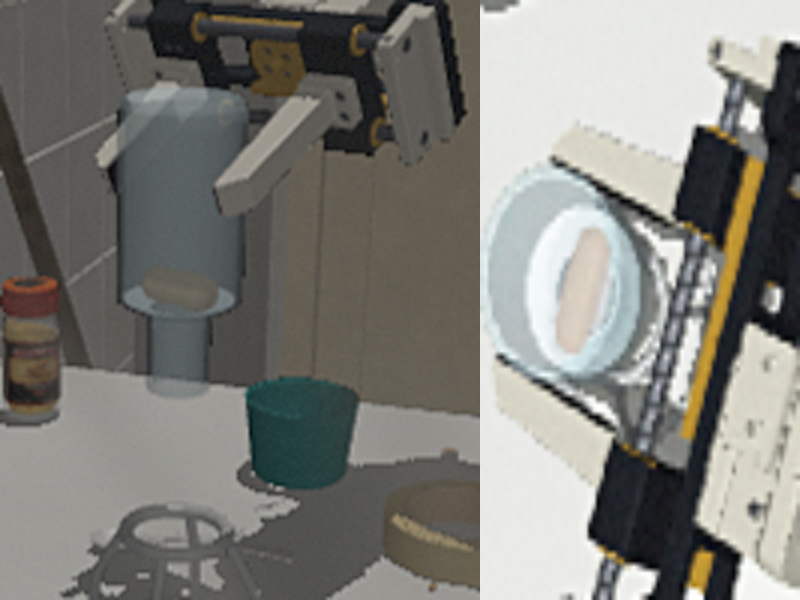

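```bash
python3 -m inch '{"travel": [[-0.0018,0.0012,-0.0034],[-0.0062,0.0041,-0.012],[-0.0132,0.0088,-0.0255],[-0.0228,0.0152,-0.044],[-0.0343,0.0228,-0.0661],[-0.0466,0.0309,-0.0898],[-0.059,0.0392,-0.1137]], "spin": [0,0,0,0,0,0,0]}' |sed -n 2,4p
python3 -m inch '{"travel": [[-0.0123,0.0082,-0.0237],[-0.0238,0.0158,-0.0458],[-0.0343,0.0228,-0.0661],[-0.0431,0.0286,-0.083],[-0.0502,0.0333,-0.0968],[-0.0545,0.0362,-0.1051],[-0.0572,0.038,-0.1103],[-0.058,0.0385,-0.1119],[-0.058,0.0385,-0.1119]], "spin": [0,0,0,0,0,0,0,0,0]}'
python3 - <<'E'
from m import *
for c in("side","top"):
    im,d=optics.read_camera(c)
    m,P=pts(c,"carafe",d)
    if P is not None:
        print(c,np.percentile(P[:,2],[1,99]))
        for lo in (.2,.22,.24,.26,.28):
            B=P[(P[:,2]>lo)&(P[:,2]<lo+.02)]
            if len(B)>30: print(lo,len(B),circ(B)[0])
    m,P=pts(c,"beaker",d)
    if P is not None:
        B=P[(P[:,2]>.03)&(P[:,2]<.07)]; print("beaker",circ(B)[0])
E
python3 go.py .486 -.147 .205
```

```text
tool_pos: [0.4913, -0.0181, 0.2685]
orientation: [-1.854, -1.303, -1.124]
force: [0.5, -0.2, -3.4]
t: 13.28
tool_pos: [0.4856, -0.148, 0.2687]
orientation: [-1.855, -1.304, -1.125]
force: [0.1, -0.2, -3.9]
opening: 0.0621
gripper_force: 50.0
side [0.1598 0.307 ]
0.2 251 [ 0.4851 -0.1499  0.0317]
0.22 332 [ 0.4851 -0.1496  0.0316]
0.24 321 [ 0.4851 -0.1496  0.0316]
0.26 282 [ 0.4854 -0.1485  0.0306]
0.28 341 [ 0.4853 -0.1491  0.0312]
beaker [ 0.4855 -0.1502  0.0367]
top [-0.003   0.2167]
beaker [ 0.4857 -0.1461  0.0363]
13.5833 [ 0.4857 -0.1473  0.269 ] q [-0.9572  0.2297  1.6811  0.8748  1.908  -0.6144] 
z [ 0.2963  0.837  -0.4601] x [0.1572 0.4324 0.8879] tilt 1.0926949740390006
to [ 0.486 -0.147  0.205] travel [-0.0567  0.0005  0.0298] dist 0.06404010103410746
```

```bash
python3 -m inch '{"travel": [[-0.003,0,0.0015],[-0.011,0,0.0055],[-0.022,0,0.0115],[-0.033,0,0.0175],[-0.043,0,0.0225],[-0.049,0,0.0255],[-0.0505,0.0005,0.0265],[-0.0505,0.0005,0.0265]], "spin": [0,0,0,0,0,0,0,0]}' |sed -n 1,4p
python3 -m inch '{"travel": [[-0.001,0.0163,0],[-0.0039,0.0323,0],[-0.0087,0.0479,0],[-0.0154,0.0628,0],[-0.0237,0.0767,0],[-0.0337,0.0896,0],[-0.0452,0.1012,0],[-0.058,0.1113,0],[-0.0718,0.1199,0],[-0.0718,0.1199,0]], "spin": [0.12,0.24,0.36,0.48,0.6,0.72,0.84,0.96,1.08,1.08]}'
python3 - <<'E'
from m import *
im,d=optics.read_camera("side"); im2,_=optics.read_camera("top")
b=cv2.resize(im[100:260,230:430,::-1],None,fx=2.5,fy=2.5,interpolation=cv2.INTER_CUBIC)
a=cv2.resize(im2[160:300,260:380,::-1],None,fx=2.5,fy=2.5)
a=cv2.copyMakeBorder(a,0,50,0,0,cv2.BORDER_CONSTANT)
cv2.imwrite("pics/f.png",np.hstack([b,a]))
E
python3 st.py
```

```text
t: 14.25
tool_pos: [0.4859, -0.1474, 0.211]
orientation: [-1.854, -1.302, -1.124]
force: [1.4, 0.3, -3.5]
t: 15.08
tool_pos: [0.5879, -0.2198, 0.1456]
orientation: [-2.082, -0.144, -0.506]
force: [0.8, 0.5, -4.1]
opening: 0.0625
gripper_force: 50.0
15.1833 [ 0.5876 -0.219   0.1477] q [-0.8978  0.6812  1.3297  0.8859  1.8021  0.419 ] 
z [ 0.2967  0.8372 -0.4594] x [ 0.9039 -0.091   0.4179] tilt 1.0934605600884857
```

View pics/f.png

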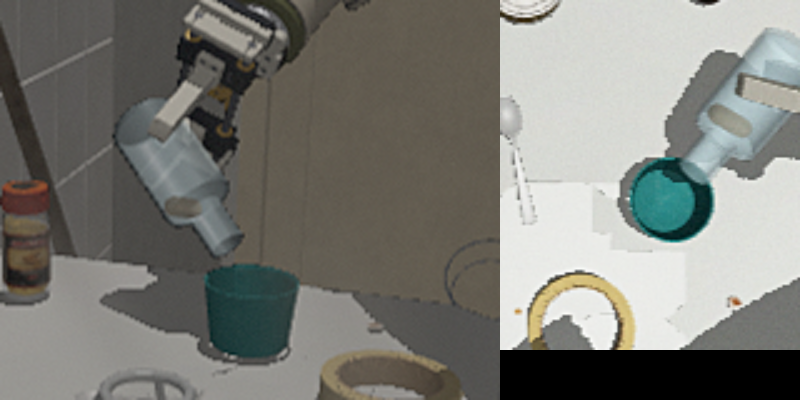

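```bash
python3 -m inch '{"travel": [[-0.001,-0.0163,0],[-0.0039,-0.0323,0],[-0.0087,-0.0479,0],[-0.0154,-0.0628,0],[-0.0237,-0.0767,0],[-0.0337,-0.0896,0],[-0.0452,-0.1012,0],[-0.058,-0.1113,0],[-0.0718,-0.1199,0]], "spin": [-0.12,-0.24,-0.36,-0.48,-0.6,-0.72,-0.84,-0.96,-1.08]}'|sed -n 1,4p
python3 -m inch '{"travel": [[-0.001,-0.0163,0],[-0.0039,-0.0323,0],[-0.0087,-0.0479,0],[-0.0154,-0.0628,0],[-0.0237,-0.0767,0],[-0.0337,-0.0896,0],[-0.0452,-0.1012,0],[-0.058,-0.1113,0],[-0.0718,-0.1199,0],[-0.0718,-0.1199,0]], "spin": [-0.12,-0.24,-0.36,-0.48,-0.6,-0.72,-0.84,-0.96,-1.08,-1.08]}'
cat > pic.py <<'E'
import sys
from m import *
im,d=optics.read_camera("side"); im2,_=optics.read_camera("top")
b=cv2.resize(im[100:260,230:430,::-1],None,fx=2.5,fy=2.5,interpolation=cv2.INTER_CUBIC)
a=cv2.resize(im2[180:280,280:370,::-1],None,fx=3.3,fy=4)
cv2.imwrite(sys.argv[1],np.hstack([b,a]))
E
python3 pic.py pics/g.png
python3 st.py
```

```text
t: 15.93
tool_pos: [0.4856, -0.1471, 0.2139]
orientation: [-1.85, -1.318, -1.131]
force: [0.3, -0.4, -2.1]
t: 16.77
tool_pos: [0.3605, -0.138, 0.148]
orientation: [-1.053, -2.402, -1.591]
force: [-0.0, -0.2, -4.7]
opening: 0.0625
gripper_force: 50.0
16.8667 [ 0.3622 -0.1386  0.1496] q [-1.1469  0.2266  1.9417  0.6938  1.844  -2.0081] 
z [ 0.2982  0.8362 -0.4602] x [-0.755   0.5016  0.4222] tilt 1.092564796424203
```

View pics/g.png

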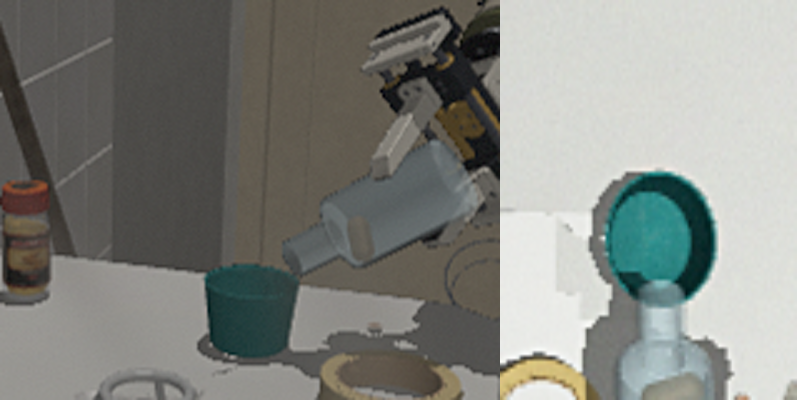

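```bash
python3 -m inch '{"travel": [[-0.001,0.0163,0],[-0.0039,0.0323,0],[-0.0087,0.0479,0],[-0.0154,0.0628,0],[-0.0237,0.0767,0],[-0.0337,0.0896,0],[-0.0452,0.1012,0],[-0.058,0.1113,0],[-0.0718,0.1199,0],[-0.0718,0.1199,0]], "spin": [0.12,0.24,0.36,0.48,0.6,0.72,0.84,0.96,1.08,1.08]}'
python3 pic.py pics/h.png
python3 st.py
```

```text
t: 17.7
tool_pos: [0.4888, -0.1479, 0.2143]
orientation: [-1.859, -1.298, -1.121]
force: [0.3, -0.5, -3.4]
opening: 0.0622
gripper_force: 50.0
17.8 [ 0.4866 -0.1472  0.2131] q [-0.9556  0.3057  1.7041  0.8514  1.8425 -0.6945] 
z [ 0.2959  0.8369 -0.4605] x [0.1554 0.4335 0.8877] tilt 1.0922468856861205
```

View pics/h.png

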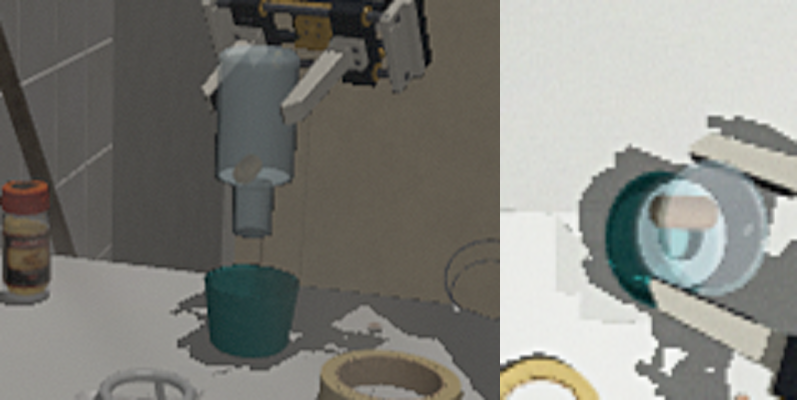

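```bash
cat > ck.py <<'E'
from m import *
from scipy.spatial.transform import Rotation as R
def cork(show=False):
    s=robot.read_state(); M=R.from_rotvec(s["orientation"]).as_matrix()
    # carafe axis in tool frame when upright = (.888,0,-.46)
    u=M@np.array([.888,0,-.46]); u/=np.linalg.norm(u); g=s["tool_pos"]-.002*M[:,2]
    c0=g-(.115-.053)*u; e1=np.cross(u,[0,0,1.]); e1=np.array([1.,0,0])-u[0]*u; e1/=np.linalg.norm(e1); e2=np.cross(u,e1)
    for c in("top","side"):
        im,_=optics.read_camera(c); im=im.astype(int)
        yy,xx=np.mgrid[0:384,0:512]
        p0=pix(c,c0);A=np.c_[pix(c,c0+.01*e1)-p0,pix(c,c0+.01*e2)-p0]/.01
        L=np.einsum("ij,jhw->ihw",np.linalg.inv(A),np.stack([xx-p0[0],yy-p0[1]]))
        px=np.hypot(xx-p0[0],yy-p0[1])
        sat=im[...,0]-im[...,2]; roi=(np.hypot(*L)<.034)&(px<17)
        m=roi&(sat>18)
        l=L[:,m].T
        if len(l)<12: print(c,"cork px",len(l),"mean col",im[roi].mean(0)); continue
        mu=l.mean(0); w,v=np.linalg.eigh(np.cov(l.T)); a=np.degrees(np.arctan2(v[1,1],v[0,1]))
        print(c,"n",len(l),"centre mm",mu*1000,"sig mm",np.sqrt(w)*1000,"dir deg",(a+90)%180-90)
    return
if __name__=="__main__": cork()
E
python3 ck.py
```

```text
top n 113 centre mm [7.4988 1.1576] sig mm [ 8.8422 13.0862] dir deg -26.227204218371952
side cork px 1 mean col [93.7664 97.1516 95.1967]
```

Run:
```python
from m import *
im,_=optics.read_camera("top"); im=im.astype(int)
print((im[222:250:1,322:354:1,0]-im[222:250:1,322:354:1,1]).tolist().__str__().replace("], [","\n"))
im,_=optics.read_camera("side"); im=im.astype(int)
# side crop: cork at (247,168)/2.5
u,v=230+247//2.5,100+168//2.5; u,v=int(u),int(v); print(u,v,im[v-4:v+6,u-8:u+9,0].__sub__(im[v-4:v+6,u-8:u+9,1]))
```

```text
[[2, 3, 3, 5, 3, -7, -7, -4, 4, 3, 3, 0, 0, -5, -8, -17, -14, -13, -10, -17, -15, -17, -15, -20, -15, -20, -13, -15, -6, -3, 0, 3
-2, -25, -28, -49, -53, -50, -57, -50, -45, -40, -22, -6, -6, -12, -12, -14, -18, -17, -8, -3, -5, -6, -8, -7, -4, -3, -14, -20, -19, -12, -6, -1
-54, -43, -40, -38, -34, -31, -33, -29, -27, -22, -28, -32, -37, -24, -13, -8, 0, -7, -10, -10, -2, -8, -7, -7, -5, -10, -6, -7, -6, -12, -16, -15
-30, -37, -27, -35, -32, -31, -35, -23, -21, -18, -20, -25, -20, -25, -16, -14, -4, -2, -8, -9, -4, -9, -6, -7, -2, -7, -7, -4, -3, -4, -5, -16
-35, -28, -42, -35, -29, -20, -21, -21, -19, -23, -25, -27, -23, -15, -17, -20, -20, -8, -5, -8, -6, -8, -8, -6, -6, -6, -6, -5, -8, -4, -11, -5
-29, -32, -33, -27, -15, -17, -19, -27, -29, -29, -28, -29, -18, -18, -19, -24, -19, -17, -13, -6, -3, -8, -6, -1, -4, -9, -10, -8, -9, -9, -6, -6
-42, -36, -28, -25, -28, -27, -26, -26, -28, -34, -28, -19, -20, -23, -20, -22, -20, -24, -22, -17, -8, -5, -9, -7, -8, -8, -6, -9, -5, -6, -5, -9
-44, -23, -22, -26, -22, -33, -28, -29, -32, -28, -21, -20, -21, -19, -22, -23, -23, -21, -26,
[... 2876 characters left out ...]
 -5  -6  -7  -6  -6  -7  -7  -5  -6  -5  -7  -5  -1   0   0]
 [ -4  -5  -7  -6  -6  -6  -6  -7  -7  -6  -7  -3  -1   1   4   2   0]
 [ -5  -5  -5  -6  -6  -5  -4  -7  -7  -6  -3   0   2   3   2   1   2]
 [ -5  -6  -6  -5  -6  -6  -6  -8  -8  -5  -1   3   2   3   4   0   0]
 [ -8  -6  -6  -5  -6  -6  -6  -7  -8   0   4   3   1   3   3   1   1]
 [ -6  -6  -7  -8  -7  -9 -10  -8  -6   4   5   5   3   3   2   0   1]
 [ -8  -8  -9  -9  -9  -9 -11  -9  -3   4   5   4   4   5   0   1   1]
 [ -8 -10  -9  -8  -8  -8 -10  -9   2   1   3   4   2   2   2   2   2]
 [ -7  -8 -11  -8  -8  -9 -10  -8   1   3   3   4   2   2   1   1   2]
 [ -9  -9  -9  -9  -8  -8  -8  -7   0   4   2   2   3   4   3   4   0]]
```

```bash
sed -i 's/sat=im\[...,0\]-im\[...,2\]/sat=im[...,0]-im[...,1]/; s/sat>18/sat>(-1 if c=="top" else -2)/' ck.py; python3 ck.py
python3 -m inch '{"travel": [[-0.004,0,0.002],[-0.014,0,0.007],[-0.026,0,0.0135],[-0.038,0,0.0195],[-0.048,0,0.025],[-0.056,0,0.029],[-0.0604,0,0.0313],[-0.0604,0,0.0313]], "spin": [0,0,0,0,0,0,0,0]}' |sed -n 1,4p
python3 ck.py; python3 go.py .486 -.147 .145
```

```text
top n 180 centre mm [-8.3135  3.1417] sig mm [ 9.7352 11.8079] dir deg -62.50572347947781
side n 86 centre mm [-6.1741 -2.2364] sig mm [ 9.9494 17.167 ] dir deg -87.63712162262385
t: 18.77
tool_pos: [0.4854, -0.147, 0.1425]
orientation: [-1.854, -1.302, -1.124]
force: [-0.4, 0.6, -3.5]
top n 147 centre mm [-3.3393  3.5437] sig mm [10.1496 11.9768] dir deg -42.610448407592315
side n 93 centre mm [-0.1684 -4.807 ] sig mm [11.5492 16.123 ] dir deg -86.33989882698404
18.8667 [ 0.486  -0.1476  0.1441] q [-0.9574  0.4161  1.7142  0.8305  1.7632 -0.7849] 
z [ 0.297   0.837  -0.4597] x [0.1577 0.4318 0.8881] tilt 1.093182422955755
to [ 0.486 -0.147  0.145] travel [ 0.0011 -0.0002  0.0001] dist 0.0010986556927358659
```

```bash
sed -i 's/-1 if c=="top"/4 if c=="top"/' ck.py
python3 -m inch '{"travel": [[0.0069,-0.0052,0.0134],[-0.0069,0.0052,-0.0134],[0.0069,-0.0052,0.0134],[-0.0069,0.0052,-0.0134],[0.0069,-0.0052,0.0134],[-0.0069,0.0052,-0.0134],[0.0069,-0.0052,0.0134],[-0.0069,0.0052,-0.0134],[0.0069,-0.0052,0.0134],[0,0,0]], "spin": [0,0,0,0,0,0,0,0,0,0]}'
python3 ck.py
python3 - <<'E'
from m import *
for c in("side","top"):
    im,d=optics.read_camera(c)
    m,P=pts(c,"beaker",d)
    if P is not None:
        B=P[(P[:,2]>.03)&(P[:,2]<.062)]; print("beaker",c,circ(B)[0])
E
```

```text
t: 19.7
tool_pos: [0.4832, -0.1407, 0.1414]
orientation: [-1.846, -1.295, -1.121]
force: [-1.4, 1.3, -3.4]
opening: 0.0625
gripper_force: 50.0
top n 39 centre mm [-5.4225 11.0732] sig mm [ 5.471  13.9568] dir deg -0.35365536122685626
side n 19 centre mm [-11.3773   5.6544] sig mm [11.6209 28.3505] dir deg 15.253581183506242
beaker side [ 0.4838 -0.1396  0.0365]
beaker top [ 0.4839 -0.1363  0.0365]
```

Run:
```python
from m import *
im,d=optics.read_camera("side"); im2,_=optics.read_camera("top")
b=cv2.resize(im[110:250,270:370,::-1],None,fx=4,fy=4,interpolation=cv2.INTER_CUBIC)
a=cv2.resize(im2[200:280,300:364,::-1],None,fx=6.2,fy=7)
cv2.imwrite("pics/i.png",np.hstack([b,a]))
```

```text
(no output)
```

View pics/i.png

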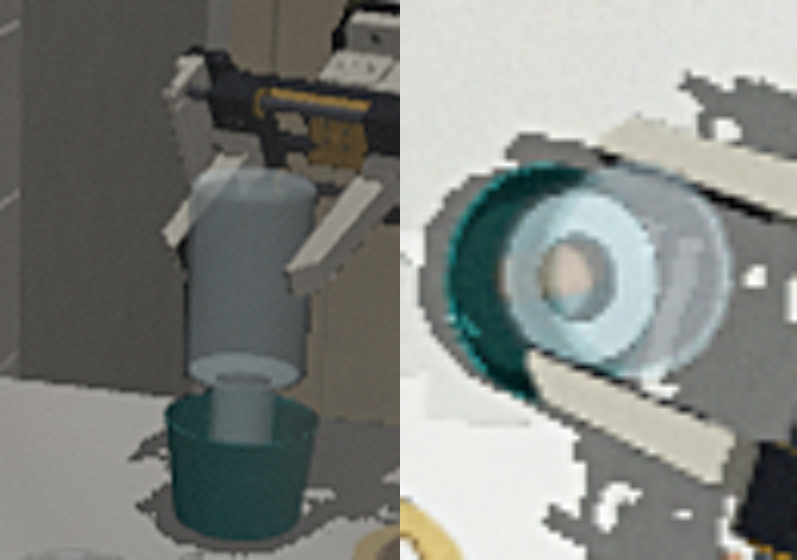

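```bash
python3 -m inch '{"travel": [[0.006,0,-0.003],[0.016,0,-0.008],[0.028,0,-0.0145],[0.04,0,-0.0207],[0.052,0,-0.027],[0.062,0,-0.032],[0.0666,0,-0.0345],[0.0666,0,-0.0345]], "spin": [0,0,0,0,0,0,0,0]}' |sed -n 1,4p
python3 st.py
python3 - <<'E'
from m import *
for c in("side","top"):
    im,d=optics.read_camera(c)
    m,P=pts(c,"beaker",d)
    if P is not None:
        B=P[(P[:,2]>.045)&(P[:,2]<.062)]; print("beaker",c,circ(B)[0])
    print(c,[(np.round(r["centre"],3),r["p"]) for r in models.look_for(c,"cork")])
    if c=="top":
        p=pix(c,[.484,-.138,.02]); u,v=p.astype(int); i=im.astype(int); yy,xx=np.mgrid[0:384,0:512]
        mm=(np.hypot(xx-u,yy-v)<16)&((i[...,0]-i[...,2])>15); print("beige px in beaker",mm.sum(), [world(c,a,b,d[b,a]).round(3) for b,a in list(zip(*np.nonzero(mm)))[::12]])
E
```

```text
t: 20.77
tool_pos: [0.4866, -0.1483, 0.2209]
orientation: [-1.856, -1.308, -1.126]
force: [0.3, -1.0, -4.1]
20.7667 [ 0.4866 -0.1483  0.2209] q [-0.9572  0.294   1.7014  0.8541  1.8504 -0.6842] 
z [ 0.2979  0.8356 -0.4616] x [0.1557 0.4346 0.8871] tilt 1.09099360975299
beaker side [ 0.4839 -0.1393  0.0374]
side []
beaker top [ 0.4845 -0.1363  0.0371]
top [(array([0.498, 0.117, 0.025]), 0.49)]
beige px in beaker 63 [array([ 0.495, -0.129,  0.015]), array([ 0.49 , -0.126,  0.017]), array([ 0.483, -0.113,  0.159]), array([ 0.48 , -0.116,  0.245]), array([ 0.477, -0.114,  0.158]), array([ 0.456, -0.124,  0.222])]
```

```bash
cat > bk.py <<'E'
from m import *
for c in("side","top"):
    im,d=optics.read_camera(c)
    m,P=pts(c,"beaker",d)
    if P is not None:
        B=P[(P[:,2]>.045)&(P[:,2]<.062)]; print("beaker",c,circ(B)[0])
E
python3 -m inch '{"travel": [[0.0026,-0.002,0.005],[0,-0.002,0.006],[-0.01,-0.002,0.011],[-0.022,-0.002,0.018],[-0.034,-0.002,0.024],[-0.045,-0.002,0.03],[-0.053,-0.002,0.034],[-0.056,-0.002,0.0355],[-0.056,-0.002,0.0355]], "spin": [0,0,0,0,0,0,0,0,0]}' |sed -n 1,4p
python3 -m inch '{"travel": [[-0.0012,0.0009,-0.0022],[-0.0023,0.0018,-0.0045],[-0.0035,0.0027,-0.0067],[-0.0046,0.0036,-0.0089],[-0.0058,0.0045,-0.0111],[-0.007,0.0054,-0.0134],[-0.007,0.0054,-0.0134]], "spin": [0,0,0,0,0,0,0]}' |sed -n 1,4p
python3 bk.py; python3 go.py .487 -.1637 .155
```

```text
t: 21.82
tool_pos: [0.4855, -0.141, 0.1517]
orientation: [-1.854, -1.302, -1.124]
force: [1.1, -0.4, -3.4]
t: 22.4
tool_pos: [0.4861, -0.1582, 0.1531]
orientation: [-1.855, -1.305, -1.125]
force: [-0.0, 0.0, -2.9]
beaker side [ 0.4839 -0.1395  0.0373]
beaker top [ 0.4842 -0.1365  0.0372]
22.6 [ 0.4859 -0.1575  0.1529] q [-0.9669  0.4174  1.6921  0.8272  1.783  -0.775 ] 
z [ 0.2969  0.8368 -0.46  ] x [0.1577 0.4321 0.8879] tilt 1.0928071834248234
to [ 0.487  -0.1637  0.155 ] travel [-0.0007  0.0031 -0.0059] dist 0.006676671198326073
```

```bash
python3 -m inch '{"travel": [[-0.001,0.0014,-0.002],[-0.002,0.0028,-0.004],[-0.003,0.0042,-0.006],[-0.0044,0.0056,-0.0086],[-0.0044,0.0056,-0.0086]], "spin": [0,0,0,0,0]}' |sed -n 1,4p
python3 bk.py; python3 st.py
```

```text
t: 23.02
tool_pos: [0.4881, -0.1692, 0.153]
orientation: [-1.855, -1.304, -1.125]
force: [0.2, -0.2, -3.3]
beaker side [ 0.4846 -0.1496  0.0372]
beaker top [ 0.485  -0.1467  0.037 ]
23.2167 [ 0.488  -0.1686  0.1529] q [-0.9746  0.4393  1.6626  0.8236  1.7928 -0.7739] 
z [ 0.2971  0.8367 -0.4601] x [0.1576 0.4323 0.8879] tilt 1.092676864766621
```

```bash
python3 -m inch '{"travel": [[0.004,-0.003,0.008],[0.008,-0.0062,0.0156],[0.01,-0.0062,0.0146],[0.022,-0.0062,0.0083],[0.045,-0.0062,-0.0036],[0.07,-0.0062,-0.0166],[0.095,-0.0062,-0.0296],[0.1123,-0.0062,-0.0385],[0.1123,-0.0062,-0.0385]], "spin": [0,0,0,0,0,0,0,0,0]}' |sed -n 1,4p
python3 bk.py; python3 go.py .4976 .1176 .2705
```

```text
t: 23.97
tool_pos: [0.4895, -0.1513, 0.276]
orientation: [-1.856, -1.313, -1.128]
force: [0.1, -0.8, -2.5]
beaker top [ 0.4853 -0.1469  0.0371]
24.1667 [ 0.488  -0.1497  0.2692] q [-0.9564  0.2383  1.6711  0.8759  1.9087 -0.6106] 
z [ 0.2962  0.8372 -0.4596] x [0.159  0.4313 0.8881] tilt 1.093202276837102
to [0.4976 0.1176 0.2705] travel [ 0.118  -0.0808  0.226 ] dist 0.2674554281678366
```

```bash
python3 -m inch '{"travel": [[0.006,-0.004,0.011],[0.018,-0.012,0.034],[0.034,-0.023,0.065],[0.05,-0.034,0.096],[0.066,-0.045,0.127],[0.082,-0.056,0.158],[0.097,-0.066,0.186],[0.109,-0.075,0.209],[0.116,-0.0795,0.2225],[0.118,-0.0808,0.226]], "spin": [0,0,0,0,0,0,0,0,0,0]}' |sed -n 1,4p
python3 -m inch '{"travel": [[0,0,0],[0,0,0]], "spin": [0,0]}' |sed -n 2p
python3 - <<'E'
from m import *
for c in("side","top"):
    im,d=optics.read_camera(c)
    m,P=pts(c,"carafe",d)
    if P is not None:
        print(c,np.percentile(P[:,2],[1,99]))
        for lo in (.165,.21,.23,.25,.27,.29):
            B=P[(P[:,2]>lo)&(P[:,2]<lo+.02)]
            if len(B)>30: print(lo,len(B),circ(B)[0])
    m,P=pts(c,"stand",d)
    if P is not None:
        for a,b in((0,.02),(.068,.085)):
            B=P[(P[:,2]>a)&(P[:,2]<b)]
            if len(B)>30: print("stand",a,circ(B)[0],np.percentile(B[:,:2],[2,98],axis=0).mean(0))
E
python3 go.py .4976 .1176 .2705 .4976 .1176 .1477
```

```text
t: 25.0
tool_pos: [0.4963, 0.1201, 0.2696]
orientation: [-1.852, -1.303, -1.12]
force: [-0.2, 0.0, -2.9]
tool_pos: [0.4976, 0.1171, 0.2705]
stand 0 [0.496  0.1177 0.0492] [0.5014 0.0826]
stand 0.068 [0.4958 0.1191 0.0274] [0.4952 0.1197]
top [0.2086 0.3096]
0.23 31 [0.4977 0.1185 0.0318]
0.27 39 [0.4986 0.119  0.0334]
0.29 1054 [0.4972 0.1148 0.0221]
stand 0.068 [0.4973 0.1215 0.0291] [0.4927 0.1037]
25.4667 [0.4983 0.1163 0.2713] q [-0.561  -0.1948  2.1064  1.0491  1.5988 -0.3975] 
z [ 0.2978  0.8364 -0.4601] x [0.1585 0.432  0.8878] tilt 1.0926642154995105
to [0.4976 0.1176 0.2705] travel [-0.0003 -0.0011  0.0013] dist 0.0016724161555969153
to [0.4976 0.1176 0.1477] travel [-0.1093 -0.0006  0.0578] dist 0.12365065408343401
```

```bash
python3 -m inch '{"travel": [[-0.006,0,0.003],[-0.018,0,0.0095],[-0.034,0,0.018],[-0.05,0,0.0265],[-0.066,0,0.035],[-0.081,-0.0005,0.043],[-0.093,-0.0005,0.0492],[-0.102,-0.0005,0.054],[-0.106,-0.0006,0.056],[-0.106,-0.0006,0.056]], "spin": [0,0,0,0,0,0,0,0,0,0]}' |sed -n 1,4p
python3 -m inch '{"travel": [[-0.001,0,0.0005],[-0.001,0,0.0005],[-0.001,0,0.0005]], "spin": [0,0,0]}' |sed -n 2,4p
python3 go.py .4976 .1176 .1477
```

```text
t: 26.3
tool_pos: [0.4969, 0.1186, 0.1506]
orientation: [-1.855, -1.302, -1.123]
force: [0.2, -0.0, -4.0]
tool_pos: [0.4978, 0.1181, 0.1513]
orientation: [-1.855, -1.306, -1.126]
force: [-0.3, 0.6, -3.5]
26.55 [0.4978 0.1181 0.1513] q [-0.5579  0.0331  2.1534  1.0603  1.4603 -0.6374] 
z [ 0.2976  0.8365 -0.4602] x [0.1564 0.4328 0.8878] tilt 1.0926074109568555
to [0.4976 0.1176 0.1477] travel [-0.0034 -0.      0.0011] dist 0.003596565539893862
```

```bash
python3 -m inch '{"travel": [[-0.001,0,0.0004],[-0.002,0,0.0008],[-0.002,0,0.0008],[-0.002,0,0.0008]], "spin": [0,0,0,0]}' |sed -n 2,4p
python3 -m inch '{"travel": [[-0.0013,0,0.0005],[-0.0013,0,0.0005],[-0.0013,0,0.0005],[-0.0013,0,0.0005]], "spin": [0,0,0,0]}' |sed -n 2,4p
```

```text
tool_pos: [0.4973, 0.1182, 0.1484]
orientation: [-1.855, -1.305, -1.125]
force: [-0.5, 0.4, -2.3]
tool_pos: [0.4974, 0.118, 0.1476]
orientation: [-1.854, -1.304, -1.126]
force: [-3.1, -2.2, 5.3]
```

```bash
python3 -m inch '{"travel": [[0,0,0],[0,0,0]], "spin": [0,0]}' 1 5 |sed -n 2,6p
python3 -m inch '{"travel": [[0,0,0],[0,0,0],[0,0,0],[0,0,0],[0,0,0],[0,0,0],[0,0,0],[0,0,0]], "spin": [0,0,0,0,0,0,0,0]}' 0
python3 - <<'E'
from m import *
for c in("side","top"):
    im,d=optics.read_camera(c)
    m,P=pts(c,"carafe",d)
    if P is not None:
        print(c,np.percentile(P[:,2],[1,99]))
        for lo in (.09,.11,.13,.15):
            B=P[(P[:,2]>lo)&(P[:,2]<lo+.02)]
            if len(B)>30: print(lo,len(B),circ(B)[0])
E
python3 st.py
```

```text
tool_pos: [0.4976, 0.1179, 0.1474]
orientation: [-1.855, -1.305, -1.126]
force: [-0.5, -1.5, 4.6]
opening: 0.0633
gripper_force: 5.0
t: 28.05
tool_pos: [0.4972, 0.1181, 0.1469]
orientation: [-1.855, -1.304, -1.125]
force: [0.4, 0.2, -0.3]
opening: 0.0932
gripper_force: 0.0
side [0.0417 0.1866]
0.09 468 [0.4964 0.118  0.0313]
0.11 496 [0.4967 0.1168 0.0316]
0.13 498 [0.4968 0.1159 0.0317]
0.15 520 [0.4968 0.1153 0.0316]
top [-0.0011  0.1869]
28.25 [0.4972 0.1181 0.147 ] q [-0.5587  0.0426  2.154   1.0605  1.4565 -0.6452] 
z [ 0.2969  0.8368 -0.4601] x [0.1576 0.4323 0.8879] tilt 1.0926832676695697
```

```bash
python3 -m inch '{"travel": [[0,0,-0.008],[0,0,-0.022],[0,0,-0.045],[0,0,-0.075],[0,0,-0.105],[0,0,-0.135],[0.03,0,-0.15],[0.06,0,-0.165],[0.09,0,-0.18],[0.09,0,-0.18]], "spin": [0,0,0,0,0,0,0,0,0,0]}' 0 |sed -n 1,4p
python3 - <<'E'
from m import *
I=[]
for c in("side","top"):
    im,d=optics.read_camera(c); I.append(im[:,:,::-1])
    m,P=pts(c,"carafe",d)
    if P is not None:
        print(c,np.percentile(P[:,2],[1,99]))
        for lo in (.09,.11,.13,.15):
            B=P[(P[:,2]>lo)&(P[:,2]<lo+.02)]
            if len(B)>30: print(lo,len(B),circ(B)[0])
        B=P[P[:,2]>.175]; A=np.c_[B[:,:2],np.ones(len(B))]; print("top plane",np.linalg.lstsq(A,B[:,2],rcond=None)[0])
    for n in ("mug","tin","spice","spoon","cork"): print(n,[(np.round(r["centre"],3).tolist(),round(r["p"],2)) for r in models.look_for(c,n)[:1]])
b=cv2.resize(I[0][170:320,240:370],None,fx=3.4,fy=3.4)[:510]; a=cv2.resize(I[1][190:290,180:360],None,fx=2,fy=5.1)
a=cv2.resize(I[1][205:275,300:360],None,fx=5.5,fy=510/70)
cv2.imwrite("pics/j.png",np.hstack([b,a])[:,:800])
E
python3 bk.py
```

```text
t: 29.08
tool_pos: [0.4593, 0.0045, 0.3162]
orientation: [-1.856, -1.313, -1.131]
force: [-0.2, -0.8, 0.6]
side [0.0382 0.1865]
0.09 485 [0.4966 0.1177 0.0315]
0.11 499 [0.4967 0.1169 0.0316]
0.13 516 [0.4968 0.116  0.0316]
0.15 523 [0.4968 0.1152 0.0316]
top plane [ 0.0321 -0.0943  0.1793]
mug [([0.658, 0.227, 0.07], 0.84)]
tin [([0.689, 0.011, 0.034], 0.7)]
spice []
spoon [([0.486, -0.006, 0.006], 0.61)]
cork [([0.478, -0.126, 0.042], 0.22)]
top [0.0055 0.1868]
top plane [-0.0045  0.0485  0.1797]
mug [([0.686, 0.208, 0.044], 0.71)]
tin [([0.704, -0.01, 0.039], 0.69)]
spice [([0.7, -0.188, 0.105], 0.86)]
spoon [([0.552, -0.0, 0.007], 0.81)]
cork []
beaker side [ 0.4844 -0.1496  0.0372]
beaker top [ 0.4844 -0.1482  0.0365]
```

View pics/j.png

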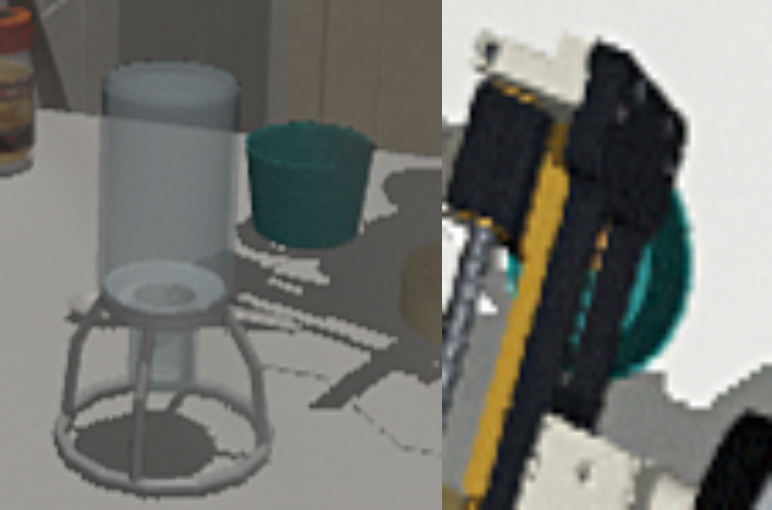

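```bash
python3 -m inch '{"travel": [[0,0,0],[0,0,0],[0,0,0],[0,0,0],[0,0,0],[0,0,0],[0,0,0]], "spin": [0,0,0,0,0,0,0]}' 1 10 |sed -n 5p
python3 go.py .465 .025 .166 .4749 .0534 .166
```

```text
opening: 0.0509
30.5667 [0.458  0.0063 0.3097] q [-0.8114 -0.167   2.0069  0.963   1.8396 -0.4666] 
z [ 0.2969  0.8367 -0.4601] x [0.1576 0.4323 0.8879] tilt 1.092687359992374
to [0.465 0.025 0.166] travel [-0.1184  0.0009  0.0838] dist 0.14508778225640923
to [0.4749 0.0534 0.166 ] travel [-0.1046  0.0006  0.1105] dist 0.1521656604535115
```

```bash
python3 -m inch '{"travel": [[-0.03,0,0.02],[-0.06,0,0.04],[-0.09,0,0.062],[-0.1184,0.0009,0.0838],[-0.1184,0.0009,0.0838],[-0.1184,0.0009,0.0838],[-0.114,0.0008,0.093],[-0.109,0.0007,0.102],[-0.1046,0.0006,0.1105],[-0.1046,0.0006,0.1105]], "spin": [0,0,0,0,0,0,0,0,0,0]}' |sed -n 1,5p
cat > ct.py <<'E'
from m import *
im,d=optics.read_camera("side"); m,P=pts("side","carafe",d)
Z=[];Y=[]
for lo in (.09,.105,.12,.135,.15):
    B=P[(P[:,2]>lo)&(P[:,2]<lo+.015)]
    if len(B)>100: Z.append(lo); Y.append(circ(B)[0])
Y=np.array(Y); print(Y[[0,-1]], "slope xy",np.polyfit(Z,Y[:,0],1)[0],np.polyfit(Z,Y[:,1],1)[0])
E
python3 ct.py; python3 go.py .4799 .0675 .166 .4816 .0722 .166
```

```text
t: 31.4
tool_pos: [0.4756, 0.0546, 0.1676]
orientation: [-1.854, -1.308, -1.126]
force: [-0.5, -0.4, 0.9]
opening: 0.0006
[[0.4964 0.1179 0.0314]
 [0.4968 0.1157 0.0314]] slope xy 0.0073371367703728456 -0.038689356346796044
31.5 [0.4751 0.0538 0.167 ] q [-0.7079  0.0298  2.1191  0.9764  1.5858 -0.6718] 
z [ 0.2966  0.8365 -0.4608] x [0.1554 0.4338 0.8875] tilt 1.0919526879287684
to [0.4799 0.0675 0.166 ] travel [ 0.0058 -0.0001  0.0133] dist 0.014561541953204
to [0.4816 0.0722 0.166 ] travel [ 0.0081 -0.0001  0.0178] dist 0.01955112715983438
```

```bash
python3 -m inch '{"travel": [[0.0035,0,0.008],[0.005,0,0.0113],[0.0063,0,0.014],[0.007,0,0.0155],[0.0077,0,0.0168],[0.0077,0,0.0168]], "spin": [0,0,0,0,0,0]}' |sed -n 2,4p
python3 ct.py; python3 -m inch '{"travel": [[0.0005,0,0.0009],[0.0009,0,0.0018],[0.0009,0,0.0018],[0.0009,0,0.0018]], "spin": [0,0,0,0]}' |sed -n 2,4p; python3 ct.py
```

```text
tool_pos: [0.4811, 0.0709, 0.1651]
orientation: [-1.855, -1.304, -1.125]
force: [-0.2, -0.7, 0.7]
[[0.497  0.118  0.0317]
 [0.4979 0.1177 0.0317]] slope xy 0.014728926360156935 -0.008981316648992151
tool_pos: [0.4817, 0.0727, 0.165]
orientation: [-1.855, -1.304, -1.125]
force: [-0.0, -0.6, 1.2]
[[0.4969 0.1185 0.0317]
 [0.4983 0.1191 0.0318]] slope xy 0.02173538395048391 0.010718775435342165
```

```bash
python3 -m inch '{"travel": [[-0.0009,0,-0.0018],[-0.002,0,-0.004],[-0.004,0,-0.0085],[-0.008,0,-0.017],[-0.008,0,-0.017]], "spin": [0,0,0,0,0]}' |sed -n 2,4p; python3 ct.py; python3 st.py
```

```text
tool_pos: [0.4753, 0.0536, 0.1658]
orientation: [-1.856, -1.304, -1.125]
force: [-0.6, -0.3, -0.4]
[[0.4965 0.1177 0.0316]
 [0.4969 0.1151 0.0318]] slope xy 0.005665413086377329 -0.04449025381909166
33.05 [0.4756 0.0543 0.1658] q [-0.7069  0.032   2.12    0.9783  1.5829 -0.6709] 
z [ 0.2979  0.8364 -0.4601] x [0.158  0.4321 0.8879] tilt 1.092723480384012
```

```bash
python3 -m inch '{"travel": [[0,0,-0.01],[0,0,-0.02],[0,0,-0.02],[0,0,-0.02],[0,0,-0.02],[0,0,-0.02],[0,0,-0.02],[0,0,-0.02],[0,0,-0.02],[0,0,-0.02]], "spin": [0,0,0,0,0,0,0,0,0,0]}' 0 |sed -n 5p
python3 -m inch '{"travel": [[0,0,0],[0,0,0],[0,0,0],[0,0,0],[0,0,0]], "spin": [0,0,0,0,0]}' 0 |sed -n 1,5p
python3 go.py .4976 .1178 .1477 .4593 .010 .207
```

```text
opening: 0.0624
t: 34.3
tool_pos: [0.4695, 0.0383, 0.175]
orientation: [-1.855, -1.304, -1.125]
force: [-0.8, -0.5, 0.1]
opening: 0.0917
34.3 [0.4695 0.0383 0.175 ] q [-0.7429  0.0245  2.1066  0.9582  1.6205 -0.6713] 
z [ 0.2969  0.8368 -0.4601] x [0.1576 0.4323 0.8879] tilt 1.0926977439447347
to [0.4976 0.1178 0.1477] travel [ 0.0146 -0.0001  0.0874] dist 0.08865866264330251
to [0.4593 0.01   0.207 ] travel [ 0.0146 -0.0002 -0.0414] dist 0.04391950906258325
```

```bash
python3 -m inch '{"travel": [[0.008,0,0],[0.0146,0,0.01],[0.0146,0,0.03],[0.0146,0,0.05],[0.0146,0,0.067],[0.0146,0,0.08],[0.0146,-0.0001,0.0874],[0.0146,-0.0001,0.0874],[0.0146,-0.0001,0.0874]], "spin": [0,0,0,0,0,0,0,0,0]}' 0 |sed -n 2,4p
python3 -m inch '{"travel": [[0,0,0],[0,0,0],[0,0,0],[0,0,0],[0,0,0],[0,0,0],[0,0,0],[0,0,0]], "spin": [0,0,0,0,0,0,0,0]}' 1 30 |sed -n 2,6p
python3 ct.py; python3 go.py .4976 .1178 .1477
```

```text
tool_pos: [0.4976, 0.1179, 0.1481]
orientation: [-1.854, -1.305, -1.124]
force: [0.9, -0.3, 0.3]
tool_pos: [0.4977, 0.1176, 0.1479]
orientation: [-1.855, -1.304, -1.125]
force: [0.0, -1.4, 1.9]
opening: 0.0629
gripper_force: 30.0
[[0.4967 0.1177 0.0316]
 [0.4975 0.113  0.034 ]] slope xy 0.012309304898962965 -0.07812105775886523
35.8167 [0.4977 0.1177 0.1479] q [-0.5589  0.042   2.1525  1.0603  1.4577 -0.6436] 
z [ 0.297   0.8368 -0.46  ] x [0.1574 0.4322 0.8879] tilt 1.0928392046345385
to [0.4976 0.1178 0.1477] travel [-0.0001 -0.0001  0.0001] dist 0.00022085320073838324
```

```bash
python3 -m inch '{"travel": [[0.0025,0,-0.0013],[0.0053,0,-0.0028],[0.0053,0,-0.0028],[0.0047,0.0005,-0.004],[0.004,0.001,-0.0053],[0.004,0.001,-0.0053],[0.002,0.001,-0.0043],[0,0.001,-0.0032],[-0.0005,0.001,-0.003],[-0.0005,0.001,-0.003]], "spin": [0,0,0,0,0,0,0,0,0,0]}' |sed -n 2,6p
python3 -m inch '{"travel": [[0,0,0],[0,0,0],[-0.0005,0,0.0002],[-0.0009,0,0.0005],[-0.0009,0,0.0005]], "spin": [0,0,0,0,0]}' 1 6 |sed -n 2,6p
python3 -m inch '{"travel": [[0,0,0],[0,0,0],[0,0,0],[0,0,0],[0,0,0],[0,0,0],[0,0,0]], "spin": [0,0,0,0,0,0,0]}' 0 |sed -n 2,6p
python3 ct.py
```

```text
tool_pos: [0.4977, 0.1148, 0.1487]
orientation: [-1.854, -1.304, -1.125]
force: [0.7, 0.7, -0.7]
opening: 0.063
gripper_force: 30.0
tool_pos: [0.4976, 0.1151, 0.1484]
orientation: [-1.853, -1.304, -1.126]
force: [-2.2, 2.0, 4.9]
opening: 0.0634
gripper_force: 6.0
tool_pos: [0.4976, 0.1146, 0.1476]
orientation: [-1.855, -1.304, -1.125]
force: [0.3, -0.1, 0.6]
opening: 0.0927
gripper_force: 0.0
[[0.4965 0.1155 0.0316]
 [0.4971 0.1152 0.0323]] slope xy 0.009756804137534703 -0.00017111015408532152
```

```bash
python3 -m inch '{"travel": [[0,0,-0.008],[0,0,-0.022],[0,0,-0.045],[0,0,-0.075],[0,0,-0.105],[0,0,-0.135],[0.03,0,-0.15],[0.06,0,-0.165],[0.09,0,-0.18],[0.09,0,-0.18]], "spin": [0,0,0,0,0,0,0,0,0,0]}' 0 |sed -n 1,4p
python3 -m inch '{"travel": [[0.04,0,-0.02],[0.08,0,-0.04],[0.12,0,-0.06],[0.12,0,-0.06],[0.12,0,-0.06]], "spin": [0,0,0,0,0]}' 0 |sed -n 1,4p
python3 ct.py; python3 bk.py
python3 - <<'E'
from m import *
im,d=optics.read_camera("top"); m,P=pts("top","carafe",d); B=P[P[:,2]>.175]; A=np.c_[B[:,:2],np.ones(len(B))]; print("top plane",np.linalg.lstsq(A,B[:,2],rcond=None)[0],B.mean(0))
p=pix("top",[.4855,-.148,.015]); u,v=p.astype(int); i=im.astype(int); yy,xx=np.mgrid[0:384,0:512]
mm=(np.hypot(xx-u,yy-v)<14)&((i[...,0]-i[...,1])>2); q=np.array([world("top",a,b,d[b,a]) for b,a in zip(*np.nonzero(mm)) if d[b,a]>0]); print("cork px",mm.sum(), np.median(q,0) if len(q) else None)
E
```

```text
t: 38.58
tool_pos: [0.4597, 0.0012, 0.3168]
orientation: [-1.856, -1.313, -1.131]
force: [0.9, -0.3, 0.3]
t: 39.0
tool_pos: [0.4597, 0.004, 0.4481]
orientation: [-1.856, -1.312, -1.128]
force: [0.2, -0.3, -0.1]
[[0.4965 0.1153 0.0318]
 [0.4969 0.1158 0.0318]] slope xy 0.005545933926855403 0.008089371742262437
beaker side [ 0.4845 -0.1497  0.0372]
beaker top [ 0.4848 -0.1458  0.0364]
top plane [0.0012 0.0033 0.1822] [0.4965 0.1182 0.1832]
cork px 248 [ 0.4787 -0.0781  0.505 ]
```

```bash
python3 -m inch '{"travel": [[0.016,-0.012,0.031],[0.032,-0.025,0.063],[0.049,-0.038,0.094],[0.065,-0.05,0.1255],[0.065,-0.05,0.1255],[0.065,-0.05,0.1255]], "spin": [0,0,0,0,0,0]}' 0 |sed -n 1,2p
python3 - <<'E'
from m import *
im,d=optics.read_camera("top")
p=pix("top",[.4855,-.148,.015]); u,v=p.astype(int); i=im.astype(int); yy,xx=np.mgrid[0:384,0:512]
mm=(np.hypot(xx-u,yy-v)<14)&((i[...,0]-i[...,1])>2); q=np.array([world("top",a,b,d[b,a]) for b,a in zip(*np.nonzero(mm)) if d[b,a]>0]); print("cork px",mm.sum(), np.median(q,0) if len(q) else None, np.ptp(q,0))
print([(r["centre"],r["p"]) for r in models.look_for("top","cork")])
E
python3 bk.py
```

```text
t: 39.9
tool_pos: [0.4588, 0.1565, 0.4443]
cork px 115 [ 0.4901 -0.1517  0.0193] [0.0203 0.0398 0.0229]
[([0.4909, -0.1556, 0.0165], 0.64)]
beaker side [ 0.4846 -0.1498  0.0375]
beaker top [ 0.4855 -0.1472  0.0373]
```

The cork is lying in the beaker, the beaker is back within about 1 mm of where it stood, and the carafe is upright on its stand. I'm handing in now.

```bash
python3 -c 'from plant import close_job; print(close_job())'
```

```text
the job is handed in; nothing more can be done
None
```

The job is handed in at about 40 s: the cork is in the beaker and the carafe is back on the stand, mouth down, upright and released; rocking alone didn't free the cork, so a short side-to-side shake with the neck inside the beaker did, which knocked the beaker 11 mm and I pushed it back to within about 1 mm.

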